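# Find the tired spring mount and tag it

## Task

Three spring mounts for the grinder stand in the blue holders. Press the black pad of each a few millimetres down with the fingertips, in the order left, middle, right (as the robot sees them), to feel which spring is the softest, and only then push the orange tag of that softest mount fully down, leaving the other two tags up. Do not pick anything up, and leave the other things on the bench where they are.

Things in the scene. Friction and masses are not known exactly. Their poses are not given: they have to be found in the camera images.
- holder_left: left one of three identical blue holders fixed to the bench ('left' has the largest y, 'right' the smallest): a flat block 145 x 76 x 25 mm carrying a spring mount (steel flange, coil, black pad) and an orange tag. Origin on the bench, under the centre of the mount; the block runs from 40 mm behind it (holder's -x) to 105 mm ahead (+x)
- pad_left (a point): centre of the top of the left pad at rest, 65 mm above the bench (does not follow the pad). Flat round black rubber, 56 mm across; gives straight down up to 12 mm and springs back. The mounts look alike but change places between runs: 0.4 to 2 N per mm after a preload of about 0.6 N; the softest is less than half as stiff as the others
- tag_left (a joint): slide of the left tag, m: 0 = standing up (all start so), 0.020 = fully down; takes about 3 N to push and stays where it is left
- tag_left_top (a point): centre of the flat top of the left tag, moves with it: an orange T-shaped tab, top 26 mm (along the holder) x 32 mm x 8 mm thick, in a dark guide 40 mm high on the same holder, 75 mm ahead (holder's +x) of the pad's centre. Top 70 mm above the bench when up, 50 mm when fully down
- holder_middle: middle one of three identical blue holders fixed to the bench ('left' has the largest y, 'right' the smallest): a flat block 145 x 76 x 25 mm carrying a spring mount (steel flange, coil, black pad) and an orange tag. Origin on the bench, under the centre of the mount; the block runs from 40 mm behind it (holder's -x) to 105 mm ahead (+x)
- pad_middle (a point): centre of the top of the middle pad at rest, 65 mm above the bench (does not follow the pad). Flat round black rubber, 56 mm across; gives straight down up to 12 mm and springs back. The mounts look alike but change places between runs: 0.4 to 2 N per mm after a preload of about 0.6 N; the softest is less than half as stiff as the others
- tag_middle (a joint): slide of the middle tag, m: 0 = standing up (all start so), 0.020 = fully down; takes about 3 N to push and stays where it is left
- tag_middle_top (a point): centre of the flat top of the middle tag, moves with it: an orange T-shaped tab, top 26 mm (along the holder) x 32 mm x 8 mm thick, in a dark guide 40 mm high on the same holder, 75 mm ahead (holder's +x) of the pad's centre. Top 70 mm above the bench when up, 50 mm when fully down
- holder_right: right one of three identical blue holders fixed to the bench ('left' has the largest y, 'right' the smallest): a flat block 145 x 76 x 25 mm carrying a spring mount (steel flange, coil, black pad) and an orange tag. Origin on the bench, under the centre of the mount; the block runs from 40 mm behind it (holder's -x) to 105 mm ahead (+x)
- pad_right (a point): centre of the top of the right pad at rest, 65 mm above the bench (does not follow the pad). Flat round black rubber, 56 mm across; gives straight down up to 12 mm and springs back. The mounts look alike but change places between runs: 0.4 to 2 N per mm after a preload of about 0.6 N; the softest is less than half as stiff as the others
- tag_right (a joint): slide of the right tag, m: 0 = standing up (all start so), 0.020 = fully down; takes about 3 N to push and stays where it is left
- tag_right_top (a point): centre of the flat top of the right tag, moves with it: an orange T-shaped tab, top 26 mm (along the holder) x 32 mm x 8 mm thick, in a dark guide 40 mm high on the same holder, 75 mm ahead (holder's +x) of the pad's centre. Top 70 mm above the bench when up, 50 mm when fully down
- bolt_jar: amber glass jar with a steel lid, 44 mm across, 60 mm high, loose; origin at the centre of its underside; to be left alone
- tape_roll: roll of parcel tape standing flat, 90 mm across, 50 mm high, loose; origin at the centre of its underside; to be left alone
- rubber_foot: loose spare machine foot, black, 40 mm across, 34 mm high; origin at the centre of its underside; to be left alone
- screwdriver: red-handled screwdriver lying on the bench, loose; origin under its middle; to be left alone
- spray_bottle: blue spray bottle, 66 mm across, 195 mm high, loose; origin at the centre of its underside; to be left alone
- small_carton: small cardboard carton, 80 x 110 x 45 mm, loose; origin at the centre of its underside; to be left alone
- mug: white mug, 80 mm across, 90 mm high, loose; origin at the centre of its underside; to be left alone

How it is judged (in metres and radians):
On the way, in this order (a step that is already met when the one before it is completed fails the run):
1. the left pad is pressed down by more than 2 mm (((horizontal distance between cap_p_c0 and pad_left below 0.02 m and distance of cap_p_c0 from where it was at the start of the episode above 0.002 m) or (horizontal distance between cap_q_c0 and pad_left below 0.02 m and distance of cap_q_c0 from where it was at the start of the episode above 0.002 m) or (horizontal distance between cap_r_c0 and pad_left below 0.02 m and distance of cap_r_c0 from where it was at the start of the episode above 0.002 m))), for 0.05 s.
2. the middle pad is pressed down by more than 2 mm (((horizontal distance between cap_p_c0 and pad_middle below 0.02 m and distance of cap_p_c0 from where it was at the start of the episode above 0.002 m) or (horizontal distance between cap_q_c0 and pad_middle below 0.02 m and distance of cap_q_c0 from where it was at the start of the episode above 0.002 m) or (horizontal distance between cap_r_c0 and pad_middle below 0.02 m and distance of cap_r_c0 from where it was at the start of the episode above 0.002 m))), for 0.05 s.
3. the right pad is pressed down by more than 2 mm (((horizontal distance between cap_p_c0 and pad_right below 0.02 m and distance of cap_p_c0 from where it was at the start of the episode above 0.002 m) or (horizontal distance between cap_q_c0 and pad_right below 0.02 m and distance of cap_q_c0 from where it was at the start of the episode above 0.002 m) or (horizontal distance between cap_r_c0 and pad_right below 0.02 m and distance of cap_r_c0 from where it was at the start of the episode above 0.002 m))), for 0.05 s.
4. the tag of the softest mount is pushed down by more than 16 of its 20 mm (((horizontal distance between cap_p_c0 and pad_left below 0.02 m and value of joint tag_left above 0.016 m) or (horizontal distance between cap_p_c0 and pad_middle below 0.02 m and value of joint tag_middle above 0.016 m) or (horizontal distance between cap_p_c0 and pad_right below 0.02 m and value of joint tag_right above 0.016 m))), for 0.2 s.
At the end, for the whole second after the job is handed in: The tag of the holder with the softest spring is down by more than 16 of its 20 mm and at rest, the other two tags are down by less than 5 mm, and every loose thing is within 20 mm of where it began (((horizontal distance between cap_p_c0 and pad_left below 0.02 m and value of joint tag_left above 0.016 m and value of joint each of tag_middle, tag_right below 0.005 m) or (horizontal distance between cap_p_c0 and pad_middle below 0.02 m and value of joint tag_middle above 0.016 m and value of joint each of tag_left, tag_right below 0.005 m) or (horizontal distance between cap_p_c0 and pad_right below 0.02 m and value of joint tag_right above 0.016 m and value of joint each of tag_left, tag_middle below 0.005 m)) and velocity of joint each of tag_left, tag_middle, tag_right below 0.01 m/s and distance of each of bolt_jar, tape_roll, rubber_foot, screwdriver, spray_bottle, small_carton, mug from where it was at the start of the episode below 0.02 m); the robot touches nothing.
It fails at once if the tag of a mount that is not the softest is pushed down by 5 mm or more ((value of joint tag_left above 0.005 m and not (horizontal distance between cap_p_c0 and pad_left below 0.02 m)) or (value of joint tag_middle above 0.005 m and not (horizontal distance between cap_p_c0 and pad_middle below 0.02 m)) or (value of joint tag_right above 0.005 m and not (horizontal distance between cap_p_c0 and pad_right below 0.02 m))).
It fails at once if a loose thing on the bench is lifted, carried or knocked more than 20 mm from its place (distance of any of bolt_jar, tape_roll, rubber_foot, screwdriver, spray_bottle, small_carton, mug from where it was at the start of the episode above 0.02 m).
It also fails if it takes over 48 s, if anything falls off the work surface, if the arm or the gripper's body presses on something with over 40 N, if the wrist force passes 120 N, or if a joint passes its speed limit or range.

## Robot

A 6-joint arm with a two-finger parallel gripper is mounted at the origin on the work surface. World frame = base frame: x ahead of the robot, y to its left, z up, the work surface at z = 0. Lengths are in m, angles in degrees, forces in N, time in s.
With the tool pointing down it reaches from about 0.4 to 0.825 m from the base axis. Payload 7 kg.
Tool frame: the origin (TCP) lies midway between the tips of the shut fingers; the grasp point (between the pads) lies 19 mm behind it; z points along the fingers, y is the line along which they close (so a half turn about z gives the same grasp; the last joint's range is limited). The gripper opens to 88 mm and grips with 3 to 60 N. Pads are 19 mm wide; open, the fingers measure 130 mm over their backs; the gripper's body (78 mm by 193 mm) begins 47 mm behind the grasp point.
Start: joints at [93.512, 20.546, 0.682, 0, -70.136, -16.507], TCP at [0.152, 0.658, 0.227] pointing down, gripper open.
Joint ranges: [-176.03, 176.03], [-82.01, 121.73], [-58.28, 71.71], [-173.87, 95.51], [-174.79, -0.11], [-173.66, 173.66]. Speed limits (degrees/s): [136.94, 136.94, 172.46, 180, 180, 180].

## Interface

Orientations are given as [roll, pitch, yaw] about the fixed x, y, z axes, in that order (R = Rz(yaw) Ry(pitch) Rx(roll)).
In Python, from plant import r gives the robot as it stands. The module is installed in compiled form; this text tells all that it offers.
- The arm moves only by the tool play_rows, never from a script. Its argument "rows" is a list of rows, each an object with "slide": the shift along the tool's x, y, z as a fraction of full scale, a list of three; "delta_rot": the turn, a rotation vector about the tool's x, y, z as a fraction of full scale, a list of three; "fingers": the opening, from -1 (shut) to 1 (fully open). In form: [{"slide": [x, y, z], "delta_rot": [rx, ry, rz], "fingers": fingers}, ...]. A call has 1 to 8 rows; each row shifts and turns the commanded pose from where the row before left it, along the tool's axes as they then stand; what a row does not reach is not made up. Full scale, the value 1, is 0.15 m for a shift and 0.08 rad for a turn. A row lasts 1/8 s, in which the tool goes at most 62.5 mm and 10.7 degrees, less where a joint would pass 70% of its speed; a pose out of reach is approached as far as the arm can. A call with a number of a shift or a turn outside -1 to 1 is refused whole. A call with a gripper value outside its range is refused whole. The fingers move at their own pace and stop on an object; "squeeze" is the grip in N (left out, the last holds). Time passes only in rows, so rows that do not move let the fingers close. It gives the time, the measured TCP pose, the force, the opening and the grip force at its end, in the units of the state.
- r.get_state(): the state, without advancing time (a new reading comes with each control period).
- r.capture(name): name is "side" or "top" or "wrist"; returns a dict with "image" (384x512x3 uint8, blue, green, red), "fx", "fy", "cx", "cy" (pixels), "R" (3x3) and "t" (3): a world point X has camera coordinates R X + t; the wrist camera has in their place "T_tool_cam" (4x4, takes a point from camera to tool coordinates, whose origin is the TCP and whose axes are the flange's). Camera axes: x right, y down, z forward; pixel columns grow to the right and rows downward; lengths in m; the calibration is good to about 2 mm. A picture is of the moment at which its call begins: read the wrist's pose just before it. There is no depth.
- r.close_job(): hands the job in; it is judged then, once.
The state is a dict: "time_s": time; "joints": joint angles; "qd": joint speeds; "joint_torque": joint torques, N m; "tcp_pos": TCP position; "eef_rot": TCP orientation; "contact_force": force on the tool from outside, world axes, zero at the start; "moment": the same for the moment, N m; "gripper_width": finger opening in m; "gripper_force": force on a finger pad.
Only numpy, scipy, OpenCV 4.12 (cv2) and the standard library are available. Lean on these libraries where they do the work, as an engineer would, in place of code of your own. Each camera call takes 0.05 s, during which the arm holds its last target. There are 200 camera calls.

## Working session

There is one attempt and no reset: what is moved stays moved. The work goes in short steps, Python scripts to look and compute and a tool call to move; the robot and the scene stay as the last step left them, time stands still between calls to the robot, and variables do not carry over. Pictures are saved under pics/ and viewed, at most 10 in all, crops included, and the job is handed in when it is done.

Besides the shell and the picture viewer there is one more tool, called after "Request:" in YAML: its name, and indented under it one key for each argument. play_rows: Moves the arm, as the interface text tells. Shift numbers are shares of 0.15 m and turn numbers shares of 0.08 rad, none past 1 either way. Its arguments: {"type":"object","properties":{"rows":{"type":"array"},"squeeze":{"type":"number"}},"required":["rows"]}

```bash
mkdir -p pics
python3 - <<'E'
from plant import r
import cv2,pickle
s=r.get_state();print(s)
d={}
for n in("top","side"):
    d[n]=r.capture(n);cv2.imwrite(f"pics/{n}1.png",d[n]["image"])
    print(n,d[n]["fx"],d[n]["cx"],d[n]["cy"],d[n]["R"],d[n]["t"])
pickle.dump(d,open("cams.pkl","wb"))
E
```

```text
{'time_s': 0.0, 'joints': array([ 9.35120863e+01,  2.05898844e+01,  6.31741439e-01, -1.97009730e-02,
       -7.01368281e+01, -1.65063949e+01]), 'qd': array([-0.03176122,  0.06258071, -0.12436006, -0.02842331, -0.06462646,
       -0.05322868]), 'joint_torque': array([ 2.09980186e-03, -5.82730114e+01,  2.93043441e+01,  6.99674428e+00,
        6.85954874e-03, -1.50661845e-04]), 'tcp_pos': array([0.15170292, 0.65720408, 0.22562609]), 'eef_rot': array([ 1.79903680e+02, -9.22908532e-03, -1.30010101e+01]), 'contact_force': array([-0.92038095,  0.40739988,  0.32461898]), 'moment': array([ 0.03553647, -0.04070142,  0.03428893]), 'gripper_force': 0.0, 'gripper_width': 0.087640947764676}
top 366.7876112933032 259.6817541007457 186.30312758978135 [[ 1.50851089e-02 -9.99882761e-01  2.62734136e-03]
 [-9.92350825e-01 -1.52933593e-02 -1.22498785e-01]
 [ 1.22524604e-01 -7.59336864e-04 -9.92465186e-01]] [-0.0375642   0.57528511  0.96638328]
side 359.4085862137628 260.28722133828654 190.10792918735552 [[-0.97671512 -0.21453651  0.00128738]
 [-0.15686912  0.71005499 -0.68645028]
 [ 0.14635453 -0.67066832 -0.7271756 ]] [0.57364793 0.15568481 1.12728673]
```

View pics/top1.png

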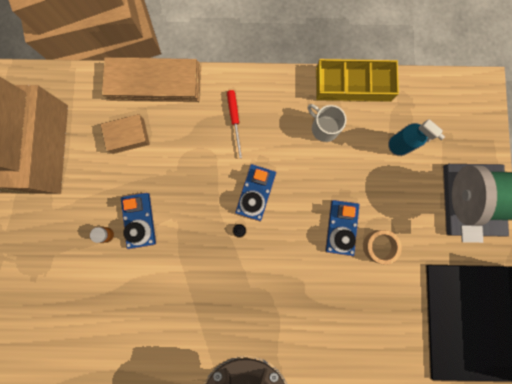

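View pics/side1.png

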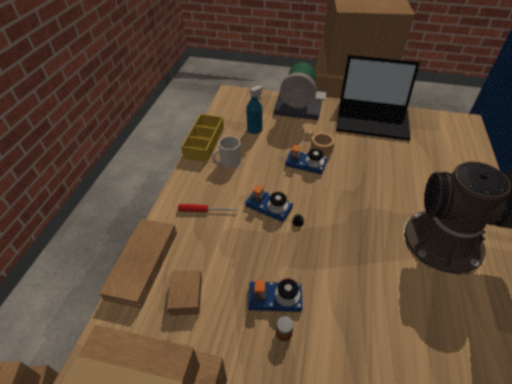

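The top view shows holders at about (138,220), (255,192) and (343,228), with their orange tags at (130,204), (260,175) and (348,211). The jar (100,235), foot (239,230) and tape (383,247) stand close by. The side view confirms the same layout. I'll zoom in.

Run:
```python
import pickle,cv2,numpy as np
d=pickle.load(open("cams.pkl","rb"))
im=d["top"]["image"]
cs=[cv2.resize(im[y-35:y+35,x-30:x+30],None,fx=4.4,fy=4.4,interpolation=cv2.INTER_NEAREST) for x,y in((138,220),(255,192),(343,228))]
cv2.imwrite("pics/crop1.png",np.hstack(cs))
def ray(c,u,v,z):
    R=np.array(c["R"]);t=np.array(c["t"]);C=-R.T@t
    w=R.T@np.array([(u-c["cx"])/c["fx"],(v-c["cy"])/c["fy"],1]);return C+w*(z-C[2])/w[2]
for n in("top","side"):
    c=d[n];hsv=cv2.cvtColor(c["image"],cv2.COLOR_BGR2HSV)
    for nm,lo,hi,z in(("orange",(5,200,150),(16,255,255),.07),("blue",(105,150,50),(120,255,255),.02)):
        m=cv2.inRange(hsv,lo,hi);
        k,l,s,ce=cv2.connectedComponentsWithStats(m)
        for i in range(1,k):
            if s[i,4]>30: print(n,nm,ce[i].round(1),s[i],ray(c,*ce[i],z).round(4))
```

```text
top orange [259.9 174.9] [254 170  13  11  93] [ 0.602  -0.0289  0.07  ]
top orange [129.4 203.7] [124 199  12  10 103] [0.5204 0.3115 0.07  ]
top orange [348.1 211. ] [343 207  11   9  92] [ 0.5101 -0.2611  0.07  ]
top blue [258.5 182.9] [243 166  32  34 303] [ 0.5871 -0.0254  0.02  ]
top blue [141.3 212.3] [124 194  31  49 385] [0.5008 0.2953 0.02  ]
top blue [341.1 217.5] [329 201  29  34 354] [ 0.4948 -0.2538  0.02  ]
side blue [298.  161.1] [287 154  21  13  84] [ 0.4958 -0.2438  0.02  ]
side blue [260.  202.8] [247 194  23  19 116] [ 0.5906 -0.0096  0.02  ]
side blue [250.8 292.1] [250 283   3  19  34] [0.5452 0.3132 0.02  ]
side blue [268.9 296. ] [258 284  20  24 165] [0.4944 0.3137 0.02  ]
```

View pics/crop1.png

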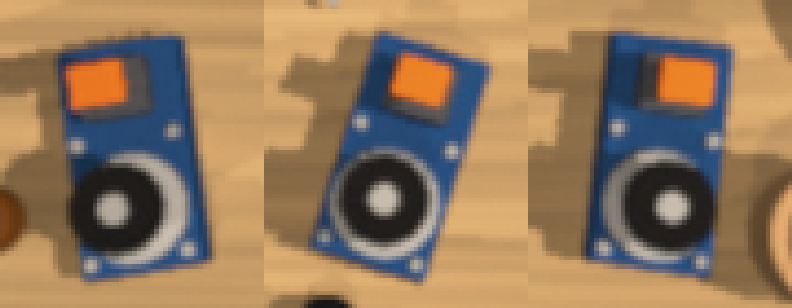

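The crop shows each black ring pad with a light centre, at about (133,232), (252,202) and (345,240) in full-image pixels, and the orange tag tops beyond them. I'll measure the pad rings in both views next.

```bash
cat > h.py <<'E'
import numpy as np,cv2
def ray(c,u,v,z):
    R=np.array(c["R"]);t=np.array(c["t"]);C=-R.T@t
    w=R.T@np.array([(u-c["cx"])/c["fx"],(v-c["cy"])/c["fy"],1]);return C+w*(z-C[2])/w[2]
def proj(c,X):
    p=np.array(c["R"])@X+np.array(c["t"]);return p[:2]/p[2]*c["fx"]+[c["cx"],c["cy"]]
E
python3 - <<'E'
import pickle
from h import *
d=pickle.load(open("cams.pkl","rb"))
def ring(c,u,v,w=16):
    u,v=int(round(u)),int(round(v))
    g=c["image"][v-w:v+w,u-w:u+w].max(2)
    cs,_=cv2.findContours((g<75).astype('uint8'),cv2.RETR_EXTERNAL,cv2.CHAIN_APPROX_NONE)
    k=min(cs,key=lambda q:-cv2.contourArea(q))
    (x,y),a,_=cv2.fitEllipse(k)
    return np.array([x+u-w,y+v-w]),a
tags=[(129.4,203.7),(259.9,174.9),(348.1,211)]
for p0,tg in zip([(133,232),(252,202),(345,240)],tags):
    p,a=ring(d["top"],*p0);X=ray(d["top"],*p,.065);T=ray(d["top"],*tg,.07)
    s=proj(d["side"],X)
    try: q,b=ring(d["side"],*s,12);Y=ray(d["side"],*q,.065)
    except Exception as e: q,b,Y=0,0,np.zeros(3)
    v=(T-X)[:2];print("top",p,a,X.round(4),"side",s,q,b,Y.round(4),"tag",T.round(4),"dist",np.hypot(*v).round(4),"yaw",np.degrees(np.arctan2(v[1],v[0])).round(1),"r",np.hypot(*X[:2]).round(3),np.hypot(*T[:2]).round(3))
E
```

```text
top [132.9434166  231.29329109] (19.727785110473633, 22.56093406677246) [0.4488 0.3    0.065 ] side [287.30450261 286.62570641] [286.64328575 289.15061474] (19.50069808959961, 23.986671447753906) [0.4493 0.3075 0.065 ] tag [0.5204 0.3116 0.07  ] dist 0.0725 yaw 9.3 r 0.54 0.607
top [251.43537712 201.65047359] (18.749771118164062, 19.181509017944336) [ 0.531  -0.0076  0.065 ] side [277.80988578 197.01065788] [276.24779701 200.40676689] (15.274353981018066, 20.11334800720215) [0.5333 0.0079 0.065 ] tag [ 0.6019 -0.0289  0.07  ] dist 0.074 yaw -16.7 r 0.531 0.603
top [344.77404881 239.40253735] (19.143451690673828, 20.684499740600586) [ 0.4362 -0.2525  0.065 ] side [315.53600547 152.70618938] [315.60565948 154.12776756] (15.704506874084473, 23.61135482788086) [ 0.4351 -0.2447  0.065 ] tag [ 0.51  -0.261  0.07 ] dist 0.0743 yaw -6.6 r 0.504 0.573
```

Request:
play_rows:
  rows:
    - {"slide": [0.247,0.187,0],"delta_rot": [0,0,0],"fingers": -1}
    - {"slide": [0.247,0.187,0],"delta_rot": [0,0,0],"fingers": -1}
    - {"slide": [0.247,0.187,0],"delta_rot": [0,0,0],"fingers": -1}
    - {"slide": [0.247,0.187,0],"delta_rot": [0,0,0],"fingers": -1}
    - {"slide": [0.247,0.187,0],"delta_rot": [0,0,0],"fingers": -1}
    - {"slide": [0.247,0.187,0],"delta_rot": [0,0,0],"fingers": -1}
    - {"slide": [0.247,0.187,0],"delta_rot": [0,0,0],"fingers": -1}
    - {"slide": [0.247,0.187,0],"delta_rot": [0,0,0],"fingers": -1}

```text
time_s: 1.1
tcp_pos: [0.3908, 0.371, 0.2264]
eef_rot: [180.0, 0.0, -13.0]
contact_force: [0.7, -0.1, 0.4]
gripper_width: 0.0129
gripper_force: 0.0
```

Request:
play_rows:
  rows:
    - {"slide": [0.247,0.187,0],"delta_rot": [0,0,0],"fingers": -1}
    - {"slide": [0.247,0.187,0],"delta_rot": [0,0,0],"fingers": -1}
    - {"slide": [0,0,0.2],"delta_rot": [0,0,0],"fingers": -1}
    - {"slide": [0,0,0.2],"delta_rot": [0,0,0],"fingers": -1}
    - {"slide": [0,0,0.2],"delta_rot": [0,0,0],"fingers": -1}
    - {"slide": [0,0,0],"delta_rot": [0,0,0],"fingers": -1}
    - {"slide": [0,0,0],"delta_rot": [0,0,0],"fingers": -1}

```text
time_s: 1.98
tcp_pos: [0.4502, 0.3015, 0.1376]
eef_rot: [-180.0, -0.0, -13.0]
contact_force: [-0.3, 0.6, -0.2]
gripper_width: 0.0
gripper_force: 0.0
```

```bash
cat >> h.py <<'E'
from scipy.spatial.transform import Rotation as Ro
def go(s,X):
    "tool-axis fractions from the measured pose to world point X"
    return Ro.from_euler("xyz",s["eef_rot"],degrees=True).inv().apply(np.array(X)-s["tcp_pos"])/.15
E
python3 - <<'E'
from plant import r
from h import *
s=r.get_state();print(s["time_s"],s["tcp_pos"],s["eef_rot"],s["contact_force"],s["gripper_width"],go(s,[.4488,.300,.075]))
c=r.capture("wrist");cv2.imwrite("pics/w1.png",c["image"]);print(c["T_tool_cam"])
E
```

```text
1.975 [0.45020383 0.30148728 0.13755047] [-1.79971119e+02 -4.08619901e-02 -1.29699203e+01] [-0.33221272  0.59895654 -0.23155638] 4.7775629896610466e-05 [-0.00719216  0.01197296  0.41699216]
[[ 4.79714336e-04 -9.56620994e-01 -2.91334934e-01  7.81055970e-02]
 [ 9.99999876e-01  4.97000555e-04  1.46673530e-05  1.55215686e-03]
 [ 1.30762526e-04 -2.91334905e-01  9.56621114e-01 -1.58521647e-01]
 [ 0.00000000e+00  0.00000000e+00  0.00000000e+00  1.00000000e+00]]
```

View pics/w1.png

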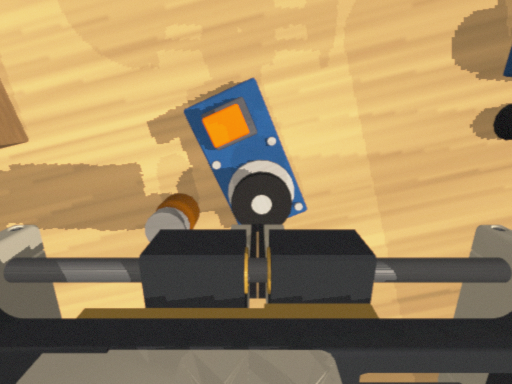

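The wrist view shows the left pad centre at (261,202), the tag at (228,126), and the jar at (172,217), clear of the fingers.

```bash
cat >> h.py <<'E'
def wray(c,s,u,v,z):
    T=np.array(c["T_tool_cam"]);R=Ro.from_euler("xyz",s["eef_rot"],degrees=True)
    C=R.apply(T[:3,3])+s["tcp_pos"];w=R.apply(T[:3,:3]@[(u-c["cx"])/c["fx"],(v-c["cy"])/c["fy"],1])
    return C+w*(z-C[2])/w[2]
E
python3 - <<'E'
from plant import r
from h import *
s=r.get_state();c=r.capture("wrist")
print("pad",wray(c,s,261.5,202,.065),"tag",wray(c,s,227,126,.07))
E
```

```text
pad [0.44708967 0.29696414 0.065     ] tag [0.51878577 0.309656   0.07      ]
```

Request:
play_rows:
  rows:
    - {"slide": [-0.01,0.02,0.208],"delta_rot": [0,0,0],"fingers": -1}
    - {"slide": [0,0,0.208],"delta_rot": [0,0,0],"fingers": -1}
    - {"slide": [0,0,0],"delta_rot": [0,0,0],"fingers": -1}
    - {"slide": [0,0,0],"delta_rot": [0,0,0],"fingers": -1}

```text
time_s: 2.58
tcp_pos: [0.4484, 0.2993, 0.0758]
eef_rot: [-179.9, -0.1, -13.0]
contact_force: [-0.9, 0.2, -0.5]
gripper_width: 0.0004
gripper_force: 0.0
```

```bash
cat >> h.py <<'E'
def feel(r,n=8):
    F=[];Z=[]
    for i in range(n):
        r.capture("wrist");s=r.get_state();F.append(s["contact_force"]);Z.append(s["tcp_pos"])
    print(s["time_s"],np.mean(Z,0).round(4),"F",np.mean(F,0).round(2),"sd",np.std(F,0).round(2))
E
python3 -c "
from plant import r
from h import *
feel(r)"
```

```text
2.975 [0.4481 0.2991 0.0753] F [-0.02  0.1  -0.22] sd [0.38 0.39 0.65]
```

Request:
play_rows:
  rows:
    - {"slide": [0,0,0.04],"delta_rot": [0,0,0],"fingers": -1}
    - {"slide": [0,0,0.04],"delta_rot": [0,0,0],"fingers": -1}
    - {"slide": [0,0,0.02],"delta_rot": [0,0,0],"fingers": -1}
    - {"slide": [0,0,0],"delta_rot": [0,0,0],"fingers": -1}
    - {"slide": [0,0,0],"delta_rot": [0,0,0],"fingers": -1}

```text
time_s: 3.6
tcp_pos: [0.4477, 0.2986, 0.0593]
eef_rot: [-180.0, -0.0, -13.0]
contact_force: [-0.3, -0.1, 3.1]
gripper_width: 0.0005
gripper_force: 1.7
```

```bash
python3 -c "
from plant import r
from h import *
feel(r)"
```

```text
4.0 [0.4477 0.2986 0.0593] F [-0.29 -0.16  3.28] sd [0.41 0.29 0.5 ]
```

Request:
play_rows:
  rows:
    - {"slide": [0,0,0.02],"delta_rot": [0,0,0],"fingers": -1}
    - {"slide": [0,0,0],"delta_rot": [0,0,0],"fingers": -1}
    - {"slide": [0,0,0],"delta_rot": [0,0,0],"fingers": -1}

```text
time_s: 4.38
tcp_pos: [0.4477, 0.2985, 0.0562]
eef_rot: [-180.0, -0.0, -13.0]
contact_force: [0.5, 0.7, 5.0]
gripper_width: 0.0003
gripper_force: 2.3
```

```bash
python3 -c "
from plant import r
from h import *
feel(r)"
```

```text
4.775 [0.4477 0.2985 0.0562] F [-0.57  0.44  4.66] sd [0.24 0.52 0.46]
```

Left comes out at about 0.48 N/mm. Next is the middle pad.

Request:
play_rows:
  rows:
    - {"slide": [0,0,-0.28],"delta_rot": [0,0,0],"fingers": -1}
    - {"slide": [0,0,-0.28],"delta_rot": [0,0,0],"fingers": -1}
    - {"slide": [0.143,0.266,0],"delta_rot": [0,0,0],"fingers": -1}
    - {"slide": [0.143,0.266,0],"delta_rot": [0,0,0],"fingers": -1}
    - {"slide": [0.143,0.266,0],"delta_rot": [0,0,0],"fingers": -1}
    - {"slide": [0.143,0.266,0],"delta_rot": [0,0,0],"fingers": -1}
    - {"slide": [0.143,0.266,0],"delta_rot": [0,0,0],"fingers": -1}
    - {"slide": [0.143,0.266,0],"delta_rot": [0,0,0],"fingers": -1}

```text
time_s: 5.78
tcp_pos: [0.5187, 0.0346, 0.1395]
eef_rot: [180.0, 0.1, -13.0]
contact_force: [1.0, 0.6, 0.1]
gripper_width: 0.0007
gripper_force: 0.0
```

Request:
play_rows:
  rows:
    - {"slide": [0.143,0.266,0],"delta_rot": [0,0,0],"fingers": -1}
    - {"slide": [0,0,0],"delta_rot": [0,0,0],"fingers": -1}
    - {"slide": [0,0,0],"delta_rot": [0,0,0],"fingers": -1}

```text
time_s: 6.15
tcp_pos: [0.5305, -0.0077, 0.1395]
eef_rot: [180.0, 0.1, -13.1]
contact_force: [1.0, -0.5, -0.7]
gripper_width: 0.0005
gripper_force: 0.0
```

Run:
```python
from plant import r
from h import *
s=r.get_state();c=r.capture("wrist");cv2.imwrite("pics/w2.png",c["image"])
X=np.array([.531,-.0076,.075]);print(s["tcp_pos"],go(s,X))
# the wrist's own measure of the pad: light centre spot near the foreseen pixel
T=np.array(c["T_tool_cam"]);R=Ro.from_euler("xyz",s["eef_rot"],degrees=True)
p=T[:3,:3].T@(R.inv().apply(X-[0,0,.01]-s["tcp_pos"])-T[:3,3]);u,v=p[:2]/p[2]*c["fx"]+[c["cx"],c["cy"]]
g=c["image"][int(v)-25:int(v)+25,int(u)-25:int(u)+25].max(2)
k,l,st,ce=cv2.connectedComponentsWithStats((g>150).astype('uint8'))
print(u,v,[(st[i,4],ce[i]+[int(u)-25,int(v)-25],wray(c,s,*(ce[i]+[int(u)-25,int(v)-25]),.065)) for i in range(1,k) if st[i,4]>80])
```

```text
[ 0.53050672 -0.00769715  0.13951933] [ 0.00360585 -0.00155945  0.43012395]
255.14619809360474 198.5676212083041 [(np.int32(303), array([259.42574257, 199.7689769 ]), array([ 0.52900756, -0.0111168 ,  0.065     ]))]
```

Request:
play_rows:
  rows:
    - {"slide": [0,0.01,0.215],"delta_rot": [0,0,0],"fingers": -1}
    - {"slide": [0,0,0.215],"delta_rot": [0,0,0],"fingers": -1}
    - {"slide": [0,0,0.05],"delta_rot": [0,0,0],"fingers": -1}
    - {"slide": [0,0,0.05],"delta_rot": [0,0,0],"fingers": -1}
    - {"slide": [0,0,0.02],"delta_rot": [0,0,0],"fingers": -1}
    - {"slide": [0,0,0],"delta_rot": [0,0,0],"fingers": -1}
    - {"slide": [0,0,0],"delta_rot": [0,0,0],"fingers": -1}

```text
time_s: 7.08
tcp_pos: [0.5307, -0.0083, 0.0594]
eef_rot: [-180.0, -0.0, -13.0]
contact_force: [-6.4, 2.5, 11.4]
gripper_width: 0.0006
gripper_force: 5.5
```

```bash
python3 -c "
from plant import r
from h import *
feel(r)"
```

```text
7.475 [ 0.5307 -0.0083  0.0594] F [-6.75  2.5  10.75] sd [0.3  0.45 0.48]
```

Middle comes out at about 1.8 N/mm, so it is stiff. Next is the right pad.

Request:
play_rows:
  rows:
    - {"slide": [0,0,-0.28],"delta_rot": [0,0,0],"fingers": -1}
    - {"slide": [0,0,-0.26],"delta_rot": [0,0,0],"fingers": -1}
    - {"slide": [-0.041,0.288,0],"delta_rot": [0,0,0],"fingers": -1}
    - {"slide": [-0.041,0.288,0],"delta_rot": [0,0,0],"fingers": -1}
    - {"slide": [-0.041,0.288,0],"delta_rot": [0,0,0],"fingers": -1}
    - {"slide": [-0.041,0.288,0],"delta_rot": [0,0,0],"fingers": -1}
    - {"slide": [-0.041,0.288,0],"delta_rot": [0,0,0],"fingers": -1}
    - {"slide": [-0.041,0.288,0],"delta_rot": [0,0,0],"fingers": -1}

```text
time_s: 8.48
tcp_pos: [0.4368, -0.2543, 0.1401]
eef_rot: [180.0, -0.2, -12.9]
contact_force: [1.2, -0.4, -0.4]
gripper_width: 0.0006
gripper_force: 0.0
```

Request:
play_rows:
  rows:
    - {"slide": [0,0,0],"delta_rot": [0,0,0],"fingers": -1}
    - {"slide": [0,0,0],"delta_rot": [0,0,0],"fingers": -1}

```text
time_s: 8.72
tcp_pos: [0.437, -0.2532, 0.1395]
eef_rot: [-180.0, -0.1, -13.0]
contact_force: [0.1, 0.3, -1.0]
gripper_width: 0.0002
gripper_force: 0.0
```

Run:
```python
from plant import r
from h import *
s=r.get_state();c=r.capture("wrist")
X=np.array([.4362,-.2525,.075]);print(s["tcp_pos"],s["contact_force"],go(s,X))
T=np.array(c["T_tool_cam"]);R=Ro.from_euler("xyz",s["eef_rot"],degrees=True)
p=T[:3,:3].T@(R.inv().apply(X-[0,0,.01]-s["tcp_pos"])-T[:3,3]);u,v=p[:2]/p[2]*c["fx"]+[c["cx"],c["cy"]]
g=c["image"][int(v)-25:int(v)+25,int(u)-25:int(u)+25].max(2)
k,l,st,ce=cv2.connectedComponentsWithStats((g>150).astype('uint8'))
print(u,v,[(st[i,4],ce[i]+[int(u)-25,int(v)-25],wray(c,s,*(ce[i]+[int(u)-25,int(v)-25]),.065)) for i in range(1,k) if st[i,4]>80])
```

```text
[ 0.43704583 -0.25317945  0.13946275] [ 0.07112749  0.30402561 -0.99502087] [-0.00721777 -0.00310212  0.42974074]
254.90061152590303 200.31683298339266 [(np.int32(305), array([260.16065574, 201.86557377]), array([ 0.43368096, -0.25681719,  0.065     ]))]
```

Request:
play_rows:
  rows:
    - {"slide": [-0.01,0.01,0.215],"delta_rot": [0,0,0],"fingers": -1}
    - {"slide": [0,0,0.215],"delta_rot": [0,0,0],"fingers": -1}
    - {"slide": [0,0,0.05],"delta_rot": [0,0,0],"fingers": -1}
    - {"slide": [0,0,0.05],"delta_rot": [0,0,0],"fingers": -1}
    - {"slide": [0,0,0.02],"delta_rot": [0,0,0],"fingers": -1}
    - {"slide": [0,0,0],"delta_rot": [0,0,0],"fingers": -1}
    - {"slide": [0,0,0],"delta_rot": [0,0,0],"fingers": -1}

```text
time_s: 9.65
tcp_pos: [0.4351, -0.2538, 0.0575]
eef_rot: [-180.0, -0.0, -13.0]
contact_force: [-4.1, 5.5, 8.0]
gripper_width: 0.0005
gripper_force: 4.2
```

```bash
python3 -c "
from plant import r
from h import *
feel(r)"
```

```text
10.05 [ 0.4351 -0.2538  0.0575] F [-3.45  5.41  8.29] sd [0.37 0.38 0.37]
```

Right comes out at about 1.05 N/mm, so left is the softest. I'll travel to above the left tag.

Request:
play_rows:
  rows:
    - {"slide": [0,0,-0.28],"delta_rot": [0,0,0],"fingers": -1}
    - {"slide": [0,0,-0.27],"delta_rot": [0,0,0],"fingers": -1}
    - {"slide": [-0.027,-0.345,0],"delta_rot": [0,0,0],"fingers": -1}
    - {"slide": [-0.027,-0.345,0],"delta_rot": [0,0,0],"fingers": -1}
    - {"slide": [-0.027,-0.345,0],"delta_rot": [0,0,0],"fingers": -1}
    - {"slide": [-0.027,-0.345,0],"delta_rot": [0,0,0],"fingers": -1}
    - {"slide": [-0.027,-0.345,0],"delta_rot": [0,0,0],"fingers": -1}
    - {"slide": [-0.027,-0.345,0],"delta_rot": [0,0,0],"fingers": -1}

```text
time_s: 11.05
tcp_pos: [0.4817, 0.0561, 0.1401]
eef_rot: [-179.9, -0.1, -13.0]
contact_force: [0.5, 0.3, -0.0]
gripper_width: 0.0004
gripper_force: 0.0
```

Request:
play_rows:
  rows:
    - {"slide": [-0.027,-0.345,0],"delta_rot": [0,0,0],"fingers": -1}
    - {"slide": [-0.027,-0.345,0],"delta_rot": [0,0,0],"fingers": -1}
    - {"slide": [-0.027,-0.345,0],"delta_rot": [0,0,0],"fingers": -1}
    - {"slide": [-0.027,-0.345,0],"delta_rot": [0,0,0],"fingers": -1}
    - {"slide": [-0.027,-0.345,0],"delta_rot": [0,0,0],"fingers": -1}
    - {"slide": [0,0,0],"delta_rot": [0,0,0],"fingers": -1}
    - {"slide": [0,0,0],"delta_rot": [0,0,0],"fingers": -1}

```text
time_s: 11.92
tcp_pos: [0.5192, 0.3107, 0.1391]
eef_rot: [-180.0, -0.0, -13.0]
contact_force: [-0.3, -1.2, -0.5]
gripper_width: 0.0003
gripper_force: 0.0
```

Run:
```python
from plant import r
from h import *
s=r.get_state();c=r.capture("wrist")
h=cv2.cvtColor(c["image"],cv2.COLOR_BGR2HSV);m=cv2.inRange(h,(5,200,150),(16,255,255))
k,l,st,ce=cv2.connectedComponentsWithStats(m)
for i in range(1,k):
    if st[i,4]>200: X=wray(c,s,*ce[i],.07);print(st[i],ce[i],X,go(s,X))
print(s["tcp_pos"],go(s,[.5195,.3105,.049]))
```

```text
[0.51918155 0.31070926 0.13907977] [0.00223949 0.00115802 0.60053186]
```

Request:
play_rows:
  rows:
    - {"slide": [0,0,0.2],"delta_rot": [0,0,0],"fingers": -1}
    - {"slide": [0,0,0.2],"delta_rot": [0,0,0],"fingers": -1}
    - {"slide": [0,0,0.08],"delta_rot": [0,0,0],"fingers": -1}
    - {"slide": [0,0,0.06],"delta_rot": [0,0,0],"fingers": -1}
    - {"slide": [0,0,0.05],"delta_rot": [0,0,0],"fingers": -1}
    - {"slide": [0,0,0.02],"delta_rot": [0,0,0],"fingers": -1}
    - {"slide": [0,0,0],"delta_rot": [0,0,0],"fingers": -1}
    - {"slide": [0,0,0],"delta_rot": [0,0,0],"fingers": -1}

```text
time_s: 12.98
tcp_pos: [0.52, 0.3104, 0.0499]
eef_rot: [-179.9, -0.1, -13.0]
contact_force: [-6.7, -4.5, 20.9]
gripper_width: 0.0005
gripper_force: 10.0
```

The tag is on its stop (z 0.0499, 21 N). I'll back off and look.

Request:
play_rows:
  rows:
    - {"slide": [0,0,0],"delta_rot": [0,0,0],"fingers": -1}
    - {"slide": [0,0,-0.1],"delta_rot": [0,0,0],"fingers": -1}
    - {"slide": [0,0,-0.3],"delta_rot": [0,0,0],"fingers": -1}
    - {"slide": [0,0,-0.3],"delta_rot": [0,0,0],"fingers": -1}
    - {"slide": [-0.3,0,-0.2],"delta_rot": [0,0,0],"fingers": -1}
    - {"slide": [-0.3,0,0],"delta_rot": [0,0,0],"fingers": -1}
    - {"slide": [0,0,0],"delta_rot": [0,0,0],"fingers": -1}
    - {"slide": [0,0,0],"delta_rot": [0,0,0],"fingers": -1}

```text
time_s: 13.98
tcp_pos: [0.4319, 0.3313, 0.1829]
eef_rot: [-179.9, -0.0, -12.9]
contact_force: [0.4, -1.1, -0.5]
gripper_width: 0.0003
gripper_force: 0.0
```

Run:
```python
from plant import r
from h import *
print(r.get_state()["tcp_pos"])
a=r.capture("side")["image"][120:340,170:390];b=r.capture("wrist")["image"]
cv2.imwrite("pics/end.png",np.hstack([cv2.resize(a,(400,400)),cv2.resize(b,(400,400))]))
```

```text
[0.4319312  0.33133407 0.18291861]
```

View pics/end.png

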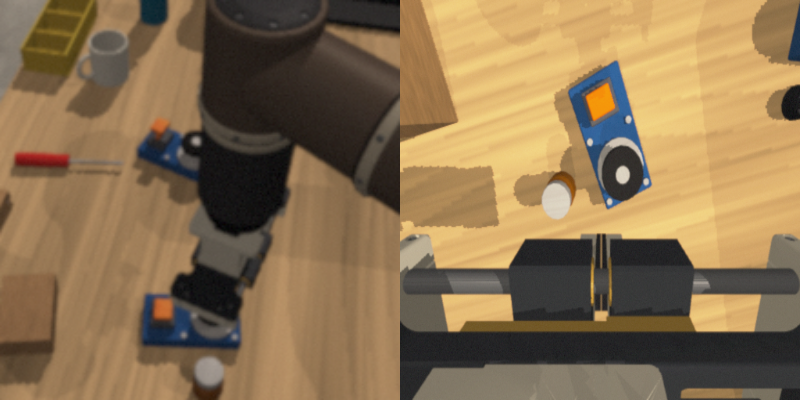

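The left tag, at (600,103) in the wrist half, now sits down on its guide. The middle tag is still up and the jar has not moved.

```bash
python3 -c "
from plant import r
print(r.close_job())"
```

```text
the job is handed in; nothing more can be done
None
```

I pressed the pads in order left, middle, right and felt about 0.5, 1.8 and 1.05 N/mm, so I pushed only the left tag fully down and handed the job in at about 14 s; the hand-in gave no verdict.

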